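# Snap the sample carrier shut and lift it level for the courier

### The job

The blue sample carrier standing beside the microscope has to go to the courier: press its clear hinged lid down until the front tab snaps shut, then take the carrier by the black handle on the lid and lift it at least 10 cm clear of the worktop. Keep it level all the way so that the tubes inside stay upright, do not disturb the other things on the bench, and finish while still holding the closed carrier up in the air, steady and level.

Things in the scene. Friction and masses are not known exactly. Their poses are not given: they have to be found in the camera images.
- carrier: Loose sample carrier, 0.45 to 0.65 kg: blue tub 120 (x) x 170 (y) x 58 mm high, five capped tubes standing inside, clear lid hinged on its +x side. Origin: centre of the tub's underside; z up; -x is the front long side with the snap tab (roughly facing the robot); the hinge axis is parallel to y at x = +63.5, z = 58 mm. Lid shut: its top face is at z = 78, the handle's top at 122 mm.
- carrier_lid (a joint): Angle of the lid, rad: 0 = snapped shut, grows as its front edge rises (1.5 = wide open). A stiff hinge: the lid stays where it is left (2 N at the front edge moves it). At about 0.07 the tab meets the snap; roughly 5 to 10 N down on the front edge drives it past, and it then stays below 0.02. Unsnapped, the carrier hangs open when lifted by the handle.
- lid_front (a point): Pressing point on the lid's top (outer) face, mid width, 9 mm in from the front edge. Moves with the lid: 115.5 mm to the front of the hinge axis and 20 mm above it when shut. Its z axis is the outward normal of the top face, its x axis points to the hinge.
- handle (a point): Centre of the bar of the black carry handle on the middle of the lid. Moves with the lid: 63.5 mm to the front of the hinge axis and 58 mm above it when shut (116 mm above the worktop). The bar runs along the carrier's y, 14 mm wide (x), 12 mm high, free over 64 mm between two posts, 32 mm of clear space under it; the carrier balances below it.
- tube_rack: White open tube rack full of tubes with green and blue caps, 117 x 155 mm, 72 mm high, bystander at the back left, beside the analyser; origin at the centre of its underside.
- slide_tray: Clear flat slide tray with a green divider, 120 x 88 x 18 mm, bystander at the back, left of the microscope; origin at the centre of its underside.
- oil_bottle: Small brown dropper bottle with a black cap, 25 mm across, 62 mm high, bystander beside the microscope; origin at the centre of its underside.
- sticky_pad: Pad of yellow notes lying flat, 76 x 76 x 9 mm, bystander in front of the microscope; origin at the centre of its underside.
- microscope: White and black binocular microscope, fixed, about 440 (x) x 220 (y) x 430 mm high, the carrier stands to its left or to its right; origin at the centre of its underside. Keep the arm and the carrier clear of it.
- test_pouch: White foil test pouch lying flat, 104 x 72 x 12 mm, bystander on the side of the microscope where the carrier is not; origin at the centre of its underside.

How it is judged:
By the outcome, as a careful person would: the job done as asked, in the order asked, and still so for the second after the job is handed in, while the arm keeps its last pose, push and grip.
It also fails if it takes over 45 s, if anything falls off the work surface, if the arm or the gripper's body presses on something with over 40 N, if the wrist force passes 120 N, or if a joint passes its speed limit or range.

### The arm

A 6-joint arm with a two-finger parallel gripper is mounted at the origin on a cart in front of the work surface, level with it; the furniture and walls round the work are solid. World frame = base frame: x ahead of the robot, y to its left, z up, the work surface at z = 0. Lengths are in m, angles in rad, forces in N, time in s.
With the tool pointing down it reaches from about 0.35 to 0.725 m from the base axis. Payload 4.3 kg.
Tool frame: the origin (TCP) lies between the finger pads; the fingertips stand 14 mm ahead of it and the grasp point (between the pads) lies 5 mm behind it; z points along the fingers, y is the line along which they close (so a half turn about z gives the same grasp; the last joint's range is limited). The gripper opens to 85 mm and grips with 20 to 120 N. Pads are 22 mm wide; open, the fingers measure 114 mm over their backs; the gripper's body (76 mm by 85 mm) begins 54 mm behind the grasp point. The pads swing forward as they close: fully open they stand 13 mm farther back than shut.
Start: joints at [-0.11, 0.377, 0.081, 1.274, 0, 1.46], TCP at [0.575, 0, 0.218] pointing down, gripper open.
Joint ranges: [-2.72, 2.72], [-0.84, 1.66], [-1.02, 1.22], [-1.77, 2.12], [-1.37, 1.28], [-3.14, 3.14]. Speed limits (rad/s): [2.57, 2.57, 3.14, 3.14, 3.14, 3.14].

### API

Orientations are given as a unit quaternion [w, x, y, z].
In Python, from station import get_state, snapshot, camera_model, finish_job gives the robot as it stands.
- The arm moves only by the tool send_rows, never from a script. Its argument "increments" is one flat list of numbers, 4 for each row, row after row: the shift along the world's x, y, z each as a share of 100 mm, from -1 to 1, then the turn about the world's z as a share of 45 degrees, from -1 to 1. A call has 1 to 8 rows; each row is the pose to reach, as a shift and turn from the pose commanded when the call began; what a row does not reach only later rows make up. A row lasts 1/12 s, in which the tool goes at most 41.7 mm and 7.16 degrees, less where a joint would pass 70% of its speed; a pose out of reach is approached as far as the arm can. A call with a number of a shift or a turn outside -1 to 1 is refused whole. A call with a gripper value outside its range is refused whole. "claw" is the opening, from -1 (shut) to 1 (fully open), so that 0 is half open, set as the call begins (left out, the last holds). The fingers move at their own pace and stop on an object; "grip_force" is the grip in N (left out, the last holds). Time passes only in rows, so rows that repeat a pose let the fingers close. It gives the time, the measured TCP pose, the force, the opening and the grip force at its end, in the units of the state.
- get_state(): the state, without advancing time (a new reading comes with each control period).
- snapshot(name): name is "scene" or "side" or "wrist"; returns the picture (480x640x3 uint8, blue, green, red); there is no depth.
- camera_model(name): a dict with "fov_y" (degrees; the focal length in pixels is half the picture's height over the tangent of half this angle, whatever the lens; pixels are square), "cx", "cy" (the principal point, pixels), "R" (3x3) and "t" (3): a world point X has camera coordinates R X + t; the wrist camera has in their place "T_tool_cam" (4x4, takes a point from camera to tool coordinates, whose origin is the TCP and whose axes are the flange's). Camera axes: x right, y down, z forward; pixel columns grow to the right and rows downward; lengths in m; the calibration is good to about 2 mm. A picture is of the moment at which its call begins: read the wrist's pose just before it. camera_model takes no time and is no camera call.
- finish_job(): hands the job in; it is judged then, once.
The state is a dict: "time": time; "q": joint angles; "qd": joint speeds; "joint_torque": joint torques, N m; "tool_pos": TCP position; "orientation": TCP orientation; "force": force on the tool from outside, world axes, zero at the start; "moment": the same for the moment, N m; "gripper_width": finger opening in m; "finger_force": force on a finger pad.
Only numpy, scipy, OpenCV 4.12 (cv2) and the standard library are available. Lean on these libraries where they do the work, as an engineer would, in place of code of your own. Each camera call takes 0.05 s, during which the arm holds its last target. There are 200 camera calls.

## Working session

There is one attempt and no reset: what is moved stays moved. The work goes in short steps, Python scripts to look and compute and a tool call to move; the robot and the scene stay as the last step left them, time stands still between calls to the robot, and variables do not carry over. Pictures are saved under pics/ and viewed, at most 10 in all, crops included, and the job is handed in when it is done.

Besides the shell and the picture viewer there is one more tool, called after ">>>" as name(argument=value, ...), one argument or row to a line, values as JSON. send_rows: Moves the arm, as the interface text tells. Shift numbers are shares of 100 mm and turn numbers shares of 45 degrees, none past 1 either way. Its arguments: {"type":"object","properties":{"increments":{"type":"array"},"claw":{"type":"number"},"grip_force":{"type":"number"}},"required":["increments"]}

```bash
mkdir -p pics; python3 - <<'E'
from station import *
import cv2,json
s=get_state();print(s['time'],s['tool_pos'],s['orientation'],s['gripper_width'])
for n in("scene","side"):
    cv2.imwrite(f"pics/{n}0.png",snapshot(n)); print(n,camera_model(n))
print(camera_model("wrist"))
E
```

```text
0.0 [5.74307929e-01 7.88074880e-05 2.16859869e-01] [-8.07787991e-04  7.07115716e-01  7.07097094e-01 -6.40995237e-04] 0.08540399211384143
scene {'fov_y': 56.353027094860536, 'cx': 324.91326132632975, 'cy': 236.39532810627375, 'R': array([[ 0.58949851, -0.80770677, -0.01006377],
       [-0.4803858 , -0.34053533, -0.80824821],
       [ 0.64940049,  0.48129561, -0.58875593]]), 't': array([-0.40220502,  0.36540704,  0.8119143 ])}
side {'fov_y': 44.3121033497412, 'cx': 316.14470298266946, 'cy': 238.2068939302886, 'R': array([[-0.71584428, -0.69824204, -0.00500238],
       [-0.32864835,  0.34323701, -0.87987421],
       [ 0.61608216, -0.62820889, -0.47518034]]), 't': array([0.40614121, 0.29931523, 1.1110663 ])}
{'fov_y': 70.04842878272952, 'cx': 316.31416106618076, 'cy': 239.09694078930326, 'T_tool_cam': array([[ 6.55411978e-04, -9.63084852e-01, -2.69197210e-01,
         6.85490178e-02],
       [ 9.99999785e-01,  6.28544494e-04,  1.85998051e-04,
         4.25118889e-04],
       [-9.92948082e-06, -2.69197274e-01,  9.63085057e-01,
        -1.56112414e-01],
       [ 0.00000000e+00,  0.00000000e+00,  0.00000000e+00,
         1.00000000e+00]])}
```

View pics/scene0.png

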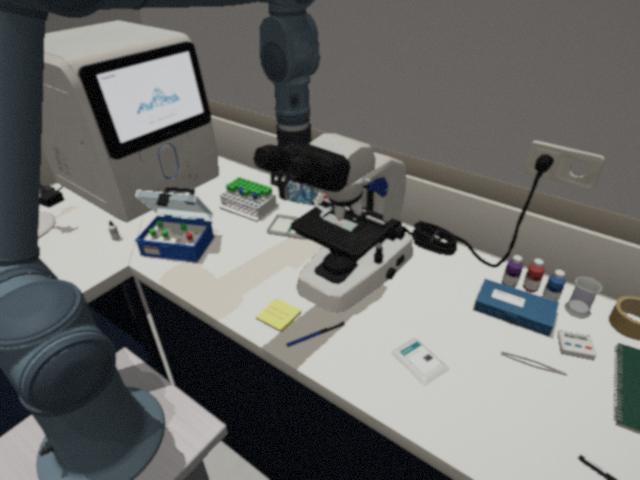

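View pics/side0.png

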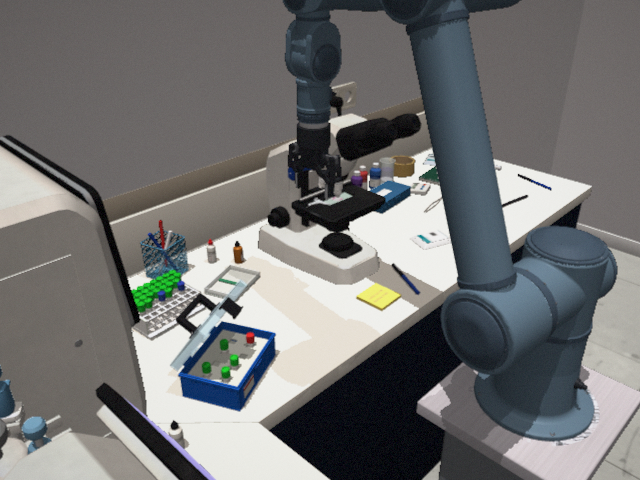

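The carrier is left of the microscope: about (175,238) in scene and (228,365) in side, with the lid open and leaning back. I'll enlarge both.

```bash
python3 - <<'E'
import cv2,numpy as np
a=cv2.imread("pics/scene0.png")[180:270,120:225]; b=cv2.imread("pics/side0.png")[280:415,160:290]
a=cv2.resize(a,None,fx=6,fy=6,interpolation=cv2.INTER_CUBIC); b=cv2.resize(b,None,fx=4.4,fy=4.4,interpolation=cv2.INTER_CUBIC)
cv2.imwrite("pics/a.png",a);cv2.imwrite("pics/b.png",b)
E
```

```text
(no output)
```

View pics/a.png

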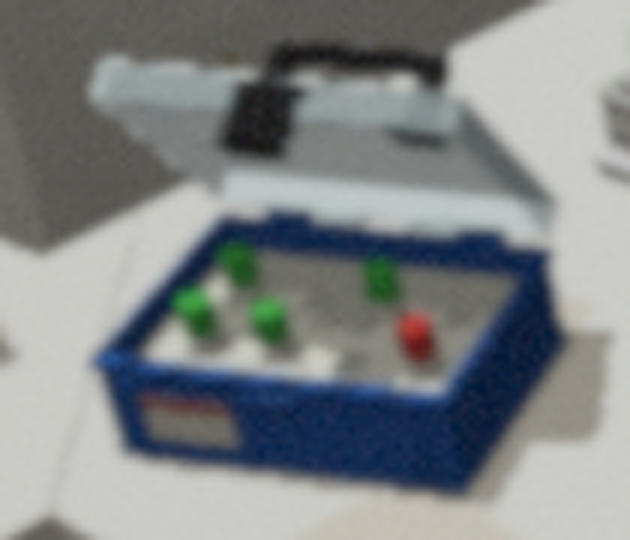

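View pics/b.png

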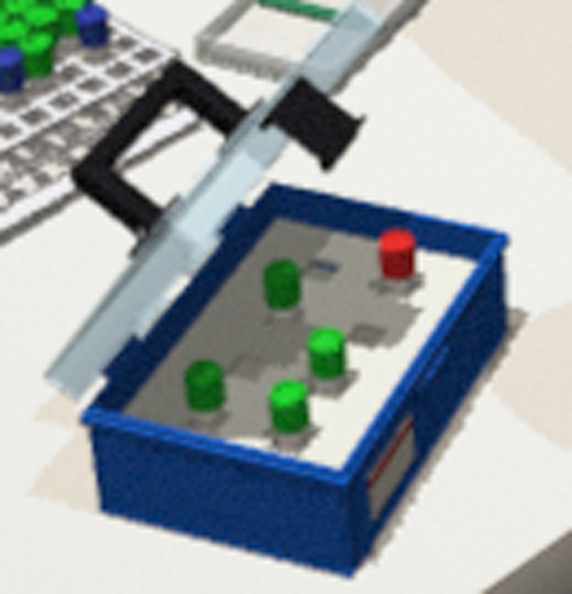

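Scene crop: rim corners at (100,358), (455,398), (552,252) and (225,222), handle bar mid (362,57). Side crop: rim corners at (85,415), (350,478), (505,240) and (275,187), bar mid (132,120). Next I'll fit the pose and lid angle.

```bash
cat > h.py <<'E'
import numpy as np
from station import *
from scipy.optimize import least_squares
def proj(n,X):
    c=camera_model(n);f=240/np.tan(np.radians(c['fov_y']/2));p=np.asarray(X)@c['R'].T+c['t']
    return np.c_[c['cx']+f*p[:,0]/p[:,2],c['cy']+f*p[:,1]/p[:,2]]
def lid(fr,y,up,a):
    c,s=np.cos(a),np.sin(a)
    return [.0635-(fr*c-up*s),y,.058+fr*s+up*c]
def world(P,x,y,w):
    P=np.asarray(P);c,s=np.cos(w),np.sin(w)
    return np.c_[x+c*P[:,0]-s*P[:,1],y+s*P[:,0]+c*P[:,1],P[:,2]]
E
python3 - <<'E'
from h import *
un=lambda P,k,o:(np.array(P)+.5)/k-.5+o
S=un([(100,358),(455,398),(552,252),(225,222),(362,57)],6,[120,180])
D=un([(350,478),(505,240),(275,187),(85,415),(132,120)],4.4,[160,280])
def res(p,full=0):
    x,y,w,a=p
    L=[[-.06,.085,.058],[-.06,-.085,.058],[.06,-.085,.058],[.06,.085,.058],lid(.0635,0,.058,a)]
    W=world(L,x,y,w)
    return np.r_[(proj("scene",W)-S).ravel(),(proj("side",W)-D).ravel()]
r=least_squares(res,[.55,.35,0,1.2]);print(r.x,res(r.x).round(1).reshape(-1,2).tolist())
x,y,w,a=r.x
print(world([lid(.1155,0,.02,a),lid(.1155,0,.02,0),lid(.0635,0,.058,a),lid(.0635,0,.058,0),[.0635,0,.058]],x,y,w))
print(np.hypot(x,y))
E
```

```text
[0.45609001 0.35318272 0.44314829 0.99464152] [[-1.7, -0.9], [-1.9, -1.0], [-0.4, -1.7], [-0.9, -2.3], [0.2, -0.6], [-0.1, -0.9], [0.9, -2.2], [-0.1, -1.4], [1.1, -1.0], [0.2, 1.2]]
[[0.47176092 0.36062063 0.16575018]
 [0.40911289 0.33088586 0.078     ]
 [0.52614164 0.38643148 0.1428474 ]
 [0.45609001 0.35318272 0.116     ]
 [0.5134563  0.38041061 0.058     ]]
0.5768501775574275
```

```bash
cat > wp.py <<'E'
from h import *
def tcp(th,pose,back=0,fr=.110):
    d=.0145*min(1,th/.5)
    l=lid(fr,0,.02,th); return world([[l[0]+d+back,0,l[2]+.014]],*pose)[0]
E
python3 - <<'E'
from wp import *
P=(.456,.353,.443)
pre=tcp(1.0,P,.025);print("pre",pre, "from now",(pre-get_state()['tool_pos'])*10)
for th in [1.0,.9,.8,.7,.6,.5,.4,.3,.2,.1,.05,0]: 
    q=tcp(th,P); print(th,q.round(4),((q-pre)*10).round(2))
E
```

```text
pre [0.51056611 0.37888893 0.17536785] from now [-0.63836036  3.78814093 -0.4157776 ]
1.0 [0.488  0.3682 0.1754] [-0.23 -0.11  0.  ]
0.9 [0.4788 0.3638 0.1706] [-0.32 -0.15 -0.05]
0.8 [0.4702 0.3597 0.1648] [-0.4  -0.19 -0.11]
0.7 [0.4621 0.3559 0.1582] [-0.48 -0.23 -0.17]
0.6 [0.4547 0.3524 0.1506] [-0.56 -0.27 -0.25]
0.5 [0.4479 0.3492 0.1423] [-0.63 -0.3  -0.33]
0.4 [0.4394 0.3451 0.1333] [-0.71 -0.34 -0.42]
0.3 [0.4316 0.3414 0.1236] [-0.79 -0.37 -0.52]
0.2 [0.4248 0.3382 0.1135] [-0.86 -0.41 -0.62]
0.1 [0.4189 0.3354 0.1029] [-0.92 -0.43 -0.72]
0.05 [0.4163 0.3342 0.0975] [-0.94 -0.45 -0.78]
0 [0.414  0.3331 0.092 ] [-0.97 -0.46 -0.83]
```

>>> send_rows(
  increments=[0,0.3,0.3,0.15,0,0.7,0.5,0.3,0,1,0.5,0.45,0,1,0.5,0.564],
  claw=-1,
)

```text
time: 0.43
tool_pos: [0.5753, 0.1054, 0.2692]
orientation: [0.0, 0.53, 0.848, 0.002]
force: [-0.7, 0.1, -0.3]
gripper_width: 0.0391
finger_force: 0.0
```

>>> send_rows(
  increments=[-0.1,0.4,0,0,-0.2,0.8,0,0,-0.2,1,0,0],
)

```text
time: 0.68
tool_pos: [0.553, 0.2034, 0.2676]
orientation: [-0.001, 0.533, 0.846, 0.0]
force: [-0.4, -0.1, -0.7]
gripper_width: 0.0008
finger_force: 0.0
```

>>> send_rows(
  increments=[-0.1,0.4,0,0,-0.2,0.8,0,0,-0.3,1,0,0],
)

```text
time: 0.93
tool_pos: [0.5237, 0.3037, 0.2669]
orientation: [-0.001, 0.533, 0.846, 0.0]
force: [-0.6, -0.5, 0.4]
gripper_width: 0.0004
finger_force: 0.0
```

>>> send_rows(
  increments=[-0.05,0.4,0,0,-0.1,0.75,0,0,-0.1,0.75,0,0],
)

```text
time: 1.18
tool_pos: [0.5126, 0.3807, 0.2663]
orientation: [-0.002, 0.532, 0.847, 0.0]
force: [0.2, -0.8, -0.4]
gripper_width: 0.0002
finger_force: 0.0
```

```bash
python3 - <<'E'
from wp import *
import cv2
s=get_state();print(s['time'],s['tool_pos'],s['orientation'],s['gripper_width'],s['q'])
a=snapshot("wrist");b=snapshot("side")[200:400,120:320];c=snapshot("scene")[130:280,80:280]
im=np.hstack([cv2.resize(b,(400,400),interpolation=2),cv2.resize(a,(400,300))[:, :] if 0 else cv2.copyMakeBorder(cv2.resize(a,(400,300)),0,100,0,0,cv2.BORDER_CONSTANT)])
cv2.imwrite("pics/c.png",im);cv2.imwrite("pics/w1.png",a)
E
```

```text
1.1833 [0.51263231 0.38068399 0.26629398] [-1.59598483e-03  5.31719397e-01  8.46919060e-01  2.01072738e-04] 0.00016786066007264038 [0.53791038 0.51955579 0.42632826 1.47866269 0.00302553 1.65916925]
```

View pics/c.png

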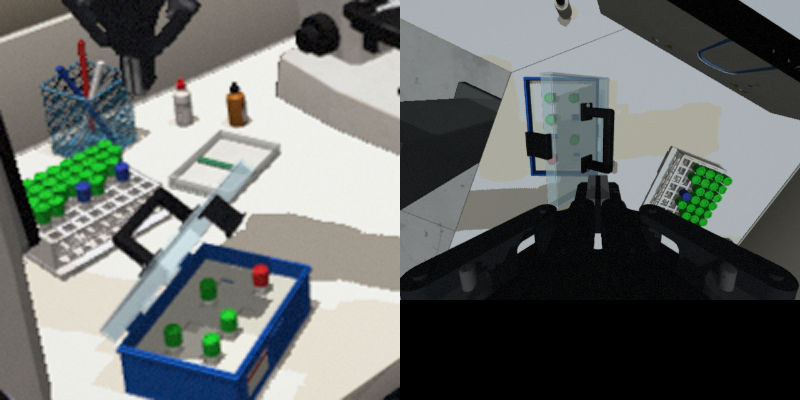

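The wrist view shows the tub, lid, tab and handle clearly. I'll refine the pose by adding wrist points from an enlarged crop.

```bash
cat >> h.py <<'E'
from scipy.spatial.transform import Rotation
def projw(pos,quat,X):
    c=camera_model("wrist");f=240/np.tan(np.radians(c['fov_y']/2))
    M=np.eye(4);M[:3,:3]=Rotation.from_quat(np.roll(quat,-1)).as_matrix();M[:3,3]=pos
    C=np.linalg.inv(M@c['T_tool_cam']);p=np.asarray(X)@C[:3,:3].T+C[:3,3]
    return np.c_[c['cx']+f*p[:,0]/p[:,2],c['cy']+f*p[:,1]/p[:,2]]
E
python3 - <<'E'
from wp import *
import cv2
a=cv2.imread("pics/w1.png");s=get_state()
th=.995
L=[[-.06,.085,.058],[-.06,-.085,.058],[.06,-.085,.058],[.06,.085,.058],lid(.0635,0,.058,th),lid(.1245,.085,.02,th),lid(.1245,-.085,.02,th)]
p=projw(s['tool_pos'],s['orientation'],world(L,.456,.353,.443));print(p.round(1).tolist())
x0,y0=180,90
c=cv2.resize(a[y0:y0+220,x0:x0+200],None,fx=2.7,fy=2.7,interpolation=2)
for q in p: cv2.circle(c,tuple(int(v) for v in ((q-[x0,y0])*2.7)),4,(0,0,255),1)
cv2.imwrite("pics/w1c.png",c)
E
```

```text
[[194.8, 120.3], [208.8, 277.4], [313.8, 277.6], [313.7, 120.5], [333.8, 221.3], [242.9, 109.7], [254.6, 330.7]]
```

View pics/w1c.png

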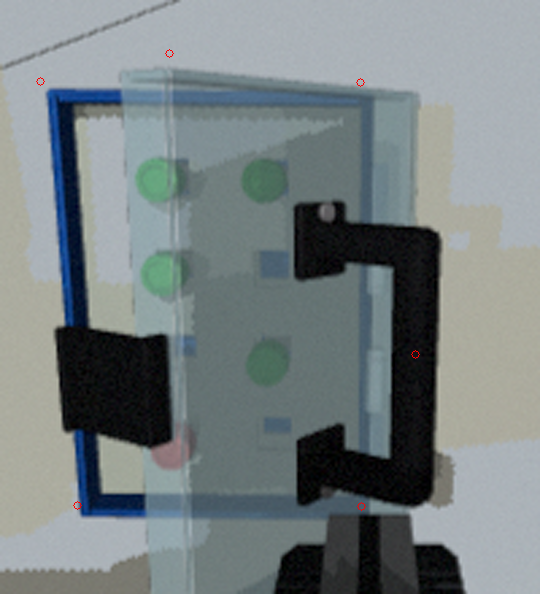

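```bash
python3 - <<'E'
from wp import *
s=get_state()
un=lambda P,k,o:(np.array(P)+.5)/k-.5+o
S=un([(100,358),(455,398),(552,252),(225,222),(362,57)],6,[120,180])
D=un([(350,478),(505,240),(275,187),(85,415),(132,120)],4.4,[160,280])
W_=un([(50,92),(84,515),(372,97),(415,365)],2.7,[180,90])
def res(p):
    x,y,w,a=p
    L=[[-.06,.085,.058],[-.06,-.085,.058],[.06,-.085,.058],[.06,.085,.058],lid(.0635,0,.058,a)]
    W=world(L,x,y,w)
    return np.r_[.7*(proj("scene",W)-S).ravel(),(proj("side",W)-D).ravel(),(projw(s['tool_pos'],s['orientation'],W[[0,1,3,4]])-W_).ravel()]
r=least_squares(res,[.456,.353,.44,1.],loss='soft_l1');print(r.x,res(r.x).round(1).reshape(-1,2).tolist())
P=tuple(r.x[:3]);th0=r.x[3]
pre=tcp(1.0,P,.025);print("pre",pre,((pre-s['tool_pos'])*10).round(2))
for th in [1.0,.9,.8,.7,.6,.5,.4,.3,.2,.1,.05,0]: 
    q=tcp(th,P); print(th,q.round(4),((q-pre)*10).round(2))
print(world([lid(.0635,0,.058,0)],*P))
E
```

```text
[0.4595749  0.35139552 0.4394193  0.96320747] [[-0.1, -1.0], [-0.4, -0.9], [0.7, -1.4], [0.4, -1.9], [0.9, -0.4], [-0.8, -2.3], [0.5, -3.2], [-0.2, -2.5], [0.7, -2.5], [1.2, 0.1], [-0.3, -0.5], [0.2, -0.8], [-1.0, -1.7], [0.2, 0.3]]
pre [0.51423337 0.37708889 0.17536785] [-0.01  0.02 -0.92]
1.0 [0.4916 0.3665 0.1754] [-0.23 -0.11  0.  ]
0.9 [0.4825 0.3622 0.1706] [-0.32 -0.15 -0.05]
0.8 [0.4738 0.3581 0.1648] [-0.4  -0.19 -0.11]
0.7 [0.4657 0.3543 0.1582] [-0.49 -0.23 -0.17]
0.6 [0.4582 0.3508 0.1506] [-0.56 -0.26 -0.25]
0.5 [0.4515 0.3476 0.1423] [-0.63 -0.29 -0.33]
0.4 [0.4429 0.3436 0.1333] [-0.71 -0.34 -0.42]
0.3 [0.4352 0.3399 0.1236] [-0.79 -0.37 -0.52]
0.2 [0.4283 0.3367 0.1135] [-0.86 -0.4  -0.62]
0.1 [0.4224 0.3339 0.1029] [-0.92 -0.43 -0.72]
0.05 [0.4198 0.3327 0.0975] [-0.94 -0.44 -0.78]
0 [0.4175 0.3316 0.092 ] [-0.97 -0.45 -0.83]
[[0.4595749  0.35139552 0.116     ]]
```

>>> send_rows(
  increments=[0,0,-0.3,0,0,0,-0.6,0,0,0,-0.92,0,0,0,-0.92,0],
)

```text
time: 1.67
tool_pos: [0.5107, 0.3704, 0.1682]
orientation: [-0.003, 0.535, 0.845, -0.006]
force: [-1.4, -0.6, -1.4]
gripper_width: -0.0001
finger_force: 0.0
```

>>> send_rows(
  increments=[-0.08,-0.04,0,0,-0.16,-0.08,0,0,-0.23,-0.11,0,0,-0.28,-0.13,-0.025,0,-0.32,-0.15,-0.05,0,-0.36,-0.17,-0.08,0,-0.4,-0.19,-0.11,0],
)

```text
time: 2.25
tool_pos: [0.475, 0.3558, 0.1649]
orientation: [0.0, 0.535, 0.845, 0.0]
force: [-0.7, 0.3, -0.1]
gripper_width: -0.0001
finger_force: 0.0
```

```bash
python3 - <<'E'
from wp import *
import cv2
s=get_state();print(s['time'],s['tool_pos'],s['force'])
b=snapshot("side")[230:430,120:320];a=snapshot("wrist")
cv2.imwrite("pics/d.png",np.hstack([cv2.resize(b,(400,400),interpolation=2),cv2.copyMakeBorder(cv2.resize(a,(400,300)),0,100,0,0,0)]))
E
```

```text
2.25 [0.47501277 0.355831   0.16493564] [-0.6518513   0.27152801 -0.10746649]
```

View pics/d.png

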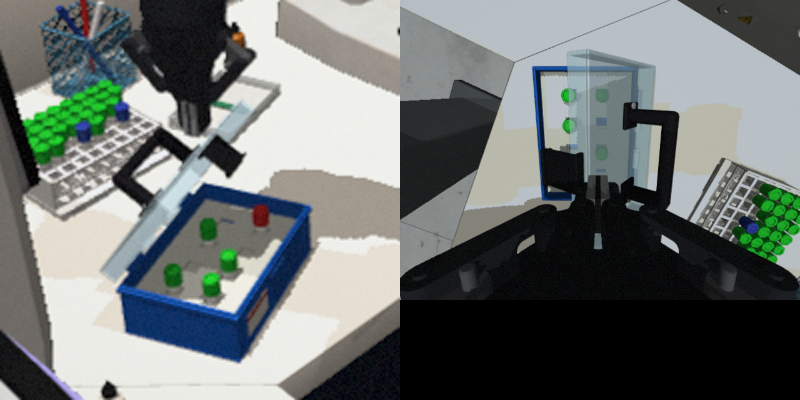

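Tip is behind the lid's outer face near the tab (side crop 190,128), the lid is not moved yet, and nothing is touched. Continuing along the arc.

>>> send_rows(
  increments=[-0.045,-0.02,-0.03,0,-0.09,-0.04,-0.06,0,-0.125,-0.055,-0.1,0,-0.16,-0.07,-0.14,0,-0.195,-0.085,-0.18,0,-0.23,-0.1,-0.22,0],
)

```text
time: 2.85
tool_pos: [0.4505, 0.345, 0.1436]
orientation: [-0.0, 0.534, 0.845, -0.001]
force: [-4.4, -3.9, 9.1]
gripper_width: -0.0001
finger_force: 5.1
```

>>> send_rows(
  increments=[-0.04,-0.025,-0.045,0,-0.08,-0.045,-0.09,0,-0.12,-0.06,-0.14,0,-0.16,-0.08,-0.19,0,-0.16,-0.08,-0.19,0],
)

```text
time: 3.27
tool_pos: [0.4322, 0.3362, 0.1223]
orientation: [-0.002, 0.534, 0.845, -0.003]
force: [-4.5, -2.1, 3.6]
gripper_width: 0.0001
finger_force: 4.0
```

```bash
python3 - <<'E'
from wp import *
import cv2
s=get_state();print(s['time'],s['tool_pos'],s['force'])
b=snapshot("side")[230:430,120:320];a=snapshot("wrist")
cv2.imwrite("pics/e.png",np.hstack([cv2.resize(b,(400,400),interpolation=2),cv2.copyMakeBorder(cv2.resize(a,(400,300)),0,100,0,0,0)]))
E
```

```text
3.2667 [0.43215695 0.33621985 0.12229486] [-4.47154013 -2.10306065  3.55418445]
```

View pics/e.png

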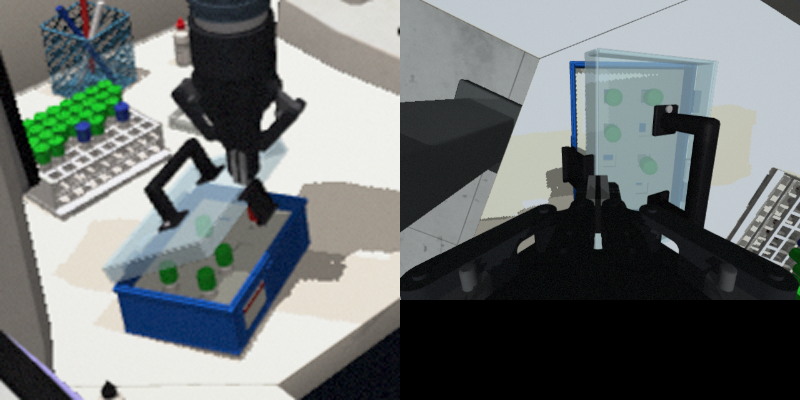

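The lid has come down to about 0.3 rad with the tip just inside the front edge. The tub has shifted by no more than 2–3 mm. Continuing down in small steps.

>>> send_rows(
  increments=[-0.03,-0.015,-0.05,0,-0.05,-0.025,-0.1,0,-0.07,-0.035,-0.15,0,-0.09,-0.04,-0.2,0,-0.09,-0.04,-0.2,0],
)

```text
time: 3.78
tool_pos: [0.4255, 0.3333, 0.1025]
orientation: [-0.001, 0.534, 0.845, -0.001]
force: [0.2, 0.1, -0.4]
gripper_width: -0.0004
finger_force: 0.0
```

>>> send_rows(
  increments=[-0.01,-0.005,-0.02,0,-0.01,-0.005,-0.05,0,-0.01,-0.005,-0.07,0,-0.01,-0.005,-0.07,0],
)

```text
time: 4.12
tool_pos: [0.4262, 0.3335, 0.0965]
orientation: [0.0, 0.535, 0.845, 0.0]
force: [-0.4, 0.6, -0.2]
gripper_width: -0.0
finger_force: 0.0
```

>>> send_rows(
  increments=[0,0,-0.02,0,0,0,-0.04,0,0,0,-0.04,0],
)

```text
time: 4.37
tool_pos: [0.426, 0.3334, 0.0924]
orientation: [-0.0, 0.535, 0.845, -0.0]
force: [-0.3, -0.8, -0.1]
gripper_width: -0.0003
finger_force: 0.0
```

```bash
python3 - <<'E'
from wp import *
import cv2
s=get_state();print(s['time'],s['tool_pos'],s['force'])
b=snapshot("side")[250:410,140:300];a=snapshot("scene")[170:290,110:230];
cv2.imwrite("pics/f.png",np.hstack([cv2.resize(b,(400,400),interpolation=2),cv2.resize(a,(400,400),interpolation=2)]))
E
```

```text
4.3667 [0.42596282 0.33341693 0.09244504] [-0.27912257 -0.82180276 -0.1399436 ]
```

View pics/f.png

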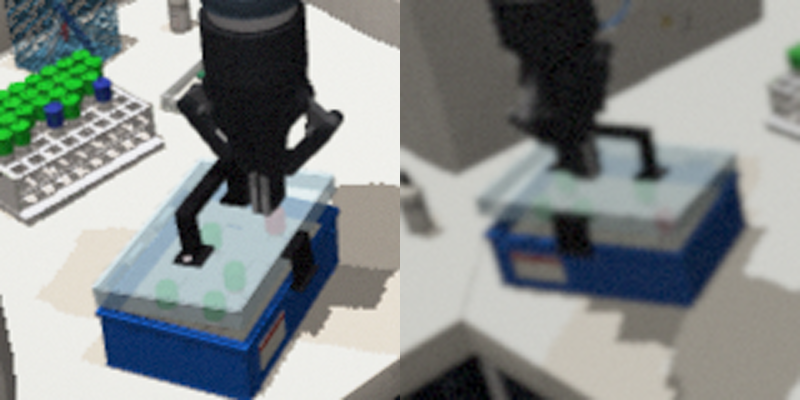

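Lid is almost shut: tab over the front at (303,262), tip close above the lid. Now the snap press, with force readings.

>>> send_rows(
  increments=[0,0,-0.02,0,0,0,-0.03,0,0,0,-0.03,0],
)

```text
time: 4.72
tool_pos: [0.4259, 0.3334, 0.0895]
orientation: [-0.0, 0.535, 0.845, -0.0]
force: [-0.3, -0.2, 0.9]
gripper_width: 0.0
finger_force: 0.0
```

>>> send_rows(
  increments=[0,0,-0.015,0,0,0,-0.03,0,0,0,-0.03,0],
)

```text
time: 4.97
tool_pos: [0.4258, 0.3334, 0.0865]
orientation: [-0.0, 0.534, 0.845, -0.0]
force: [-0.6, 0.1, 0.2]
gripper_width: -0.0002
finger_force: 0.0
```

>>> send_rows(
  increments=[0,0,-0.015,0,0,0,-0.03,0,0,0,-0.03,0],
)

```text
time: 5.22
tool_pos: [0.4258, 0.3334, 0.0835]
orientation: [-0.0, 0.534, 0.845, -0.0]
force: [0.6, -0.5, -0.4]
gripper_width: -0.0
finger_force: 0.0
```

```bash
python3 - <<'E'
from wp import *
import cv2
s=get_state();print(s['time'],s['tool_pos'],s['force'],s['finger_force'])
b=snapshot("side")[290:390,165:265]; a=snapshot("wrist")
cv2.imwrite("pics/g.png",np.hstack([cv2.resize(b,(400,400),interpolation=2),cv2.copyMakeBorder(cv2.resize(a,(400,300)),0,100,0,0,0)]))
E
```

```text
5.2167 [0.42582864 0.33338676 0.08346   ] [ 0.58750019 -0.54596035 -0.36904574] 0.0
```

View pics/g.png

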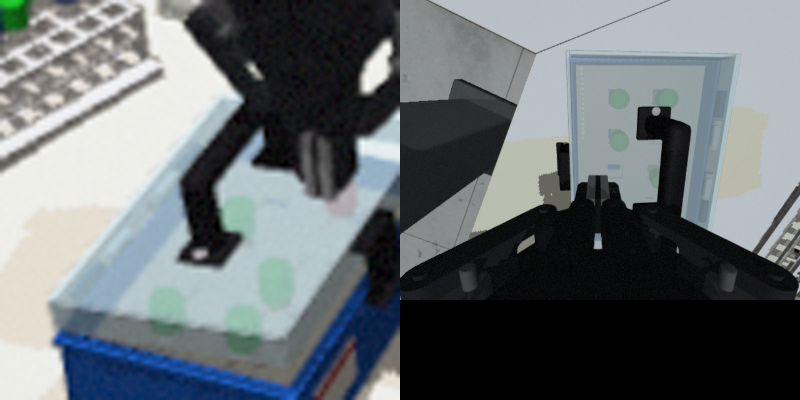

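```bash
python3 - <<'E'
from wp import *
s=get_state();P=(.4596,.3514,.4394)
f=lambda X:((proj("side",X)-[165,290])*4).round(0).tolist()
print("tip",f([s['tool_pos']-[0,0,.014],s['tool_pos']]))
for th in (0,.07,.15):print(th,f(world([lid(.1245,.085,.02,th),lid(.0,.085,.02,th),lid(.0635,.035,.02,th)],*P)))
print("rim",f(world([[-.06,.085,.058],[.06,.085,.058]],*P)))
E
```

```text
tip [[329.0, 236.0], [328.0, 212.0]]
0 [[292.0, 350.0], [47.0, 291.0], [221.0, 253.0]]
0.07 [[288.0, 334.0], [44.0, 290.0], [217.0, 245.0]]
0.15 [[281.0, 316.0], [41.0, 290.0], [212.0, 236.0]]
rim [[293.0, 384.0], [59.0, 326.0]]
```

```bash
python3 - <<'E'
from wp import *
s=get_state()
p=np.array([.475,.3558,.165]);print("expect 215,296 at d:",proj("side",[p+[0,0,k] for k in(-.014,0,.014,.03)]).round(1).tolist())
R=Rotation.from_quat(np.roll(s['orientation'],-1)).as_matrix()
print("wrist",projw(s['tool_pos'],s['orientation'],[s['tool_pos']+R[:,2]*k for k in (.014,0,-.014,-.03)]).round(1).tolist())
E
```

```text
expect 215,296 at d: [[218.8, 308.6], [218.2, 302.5], [217.5, 296.2], [216.8, 289.0]]
wrist [[315.2, 276.7], [315.1, 287.4], [315.0, 299.9], [314.9, 317.1]]
```

>>> send_rows(
  increments=[0,0,-0.01,0,0,0,-0.02,0,0,0,-0.02,0],
)

```text
time: 5.57
tool_pos: [0.4259, 0.3334, 0.0817]
orientation: [-0.0, 0.535, 0.845, -0.0]
force: [-0.1, -0.6, -0.3]
gripper_width: 0.0005
finger_force: 0.0
```

```bash
python3 - <<'E'
from wp import *
import cv2
s=get_state();print(s['time'],s['tool_pos'],s['force'],s['finger_force'])
a=snapshot("scene")[190:260,130:220]; b=snapshot("wrist")
cv2.imwrite("pics/hs.png",np.hstack([cv2.resize(a,(450,350),interpolation=2),cv2.resize(b[200:325,255:380],(350,350),interpolation=2)]))
print(((proj("scene",[s['tool_pos'],s['tool_pos']-[0,0,.014]])-[130,190])*5).round())
P=(.4596,.3514,.4394)
for th in (0,.07,.15):print(th,((proj("scene",world([lid(.1245,.085,.02,th),lid(.1245,-.085,.02,th)],*P))-[130,190])*5).round().tolist())
E
```

```text
5.5667 [0.42593203 0.33342477 0.08165038] [-0.07066983 -0.5896037  -0.26920764] 0.0
[[189. 197.]
 [194. 218.]]
0 [[20.0, 210.0], [317.0, 244.0]]
0.07 [[17.0, 195.0], [315.0, 228.0]]
0.15 [[15.0, 178.0], [314.0, 210.0]]
```

View pics/hs.png

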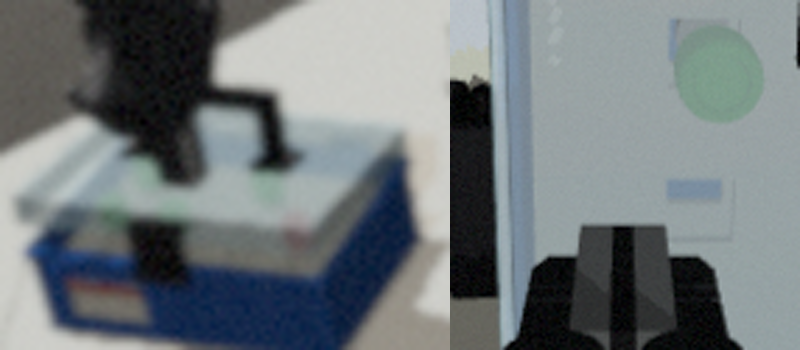

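The lid sits at about 0.07 rad, unsnapped: front corners at (18,200) and (318,228) in the scene crop. The visible fingertip ends at (182,183), above where I predicted, so it isn't touching yet. I'll keep descending until there's force.

>>> send_rows(
  increments=[0,0,-0.015,0,0,0,-0.03,0,0,0,-0.045,0,0,0,-0.045,0],
)

```text
time: 6.0
tool_pos: [0.4258, 0.3334, 0.0769]
orientation: [-0.0, 0.534, 0.845, -0.0]
force: [-0.3, 0.2, 0.4]
gripper_width: -0.0001
finger_force: 0.0
```

>>> send_rows(
  increments=[0,0,-0.015,0,0,0,-0.03,0,0,0,-0.03,0],
)

```text
time: 6.25
tool_pos: [0.4259, 0.3334, 0.074]
orientation: [-0.0, 0.534, 0.845, -0.0]
force: [-0.4, 0.3, 0.0]
gripper_width: 0.0
finger_force: 0.0
```

That makes 11 pictures viewed, one over the limit of 10, so I'll view no more and go by force readings and image code.

>>> send_rows(
  increments=[0,0,-0.01,0,0,0,-0.02,0,0,0,-0.02,0],
)

```text
time: 6.5
tool_pos: [0.426, 0.3335, 0.0722]
orientation: [-0.0, 0.534, 0.845, -0.0]
force: [-0.4, 0.0, -0.3]
gripper_width: 0.0002
finger_force: 0.0
```

```bash
python3 - <<'E'
from wp import *
import cv2
s=get_state();print(s['time'],s['tool_pos'],s['force'],s['joint_torque'])
b=snapshot("side");sc=snapshot("scene");cv2.imwrite("pics/side_n1.png",b);cv2.imwrite("pics/scene_n1.png",sc)
up=cv2.resize(b[290:390,165:265],(400,400),interpolation=2)
old=cv2.imread("pics/g.png")[:,:400]
def tr(new,old,x0,y0,x1,y1,m=14):
    t=old[y0:y1,x0:x1];w=new[max(0,y0-m):y1+m,max(0,x0-m):x1+m]
    r=cv2.matchTemplate(w,t,cv2.TM_CCOEFF_NORMED);_,v,_,l=cv2.minMaxLoc(r);return l[0]-(x0-max(0,x0-m)),l[1]-(y0-max(0,y0-m)),round(v,3)
print("post",tr(up,old,165,220,250,275),"tip",tr(up,old,295,135,345,210,30),"tubrim",tr(up,old,50,340,230,395,5),"lidedge",tr(up,old,45,280,110,335))
up2=cv2.resize(sc[190:260,130:220],(450,350),interpolation=2);old2=cv2.imread("pics/hs.png")[:,:450]
print("scene tab",tr(up2,old2,120,215,200,290),"tip",tr(up2,old2,150,130,215,190,25),"label",tr(up2,old2,55,265,160,330),"handle r",tr(up2,old2,225,80,305,175))
E
```

```text
6.5 [0.42595062 0.33346091 0.07216439] [-3.63261582e-01  2.02974368e-04 -3.37497300e-01] [-5.00873965e-02 -4.42128646e+01  2.39535874e+01 -5.07435354e-02
 -1.64234731e-02 -2.28790950e-04]
post (2, 4, 0.992) tip (1, 19, 0.989) tubrim (0, 0, 0.994) lidedge (0, 1, 0.99)
scene tab (2, 6, 0.967) tip (5, 15, 0.981) label (0, 0, 0.989) handle r (0, 5, 0.996)
```

>>> send_rows(
  increments=[0,0,-0.01,0,0,0,-0.02,0,0,0,-0.02,0],
)

```text
time: 6.85
tool_pos: [0.4261, 0.3335, 0.0711]
orientation: [0.0, 0.534, 0.845, 0.0]
force: [-1.6, -0.6, 5.9]
gripper_width: 0.0001
finger_force: 3.0
```

```bash
cat > trk.py <<'E'
from wp import *
import cv2
def tr(new,old,x0,y0,x1,y1,m=14):
    t=old[y0:y1,x0:x1];w=new[max(0,y0-m):y1+m,max(0,x0-m):x1+m]
    r=cv2.matchTemplate(w,t,cv2.TM_CCOEFF_NORMED);_,v,_,l=cv2.minMaxLoc(r);return l[0]-(x0-max(0,x0-m)),l[1]-(y0-max(0,y0-m)),round(v,3)
def report():
    s=get_state();print(s['time'],s['tool_pos'],s['force'])
    b=snapshot("side");sc=snapshot("scene")
    up=cv2.resize(b[290:390,165:265],(400,400),interpolation=2);old=cv2.imread("pics/g.png")[:,:400]
    print("post",tr(up,old,165,220,250,275),"tip",tr(up,old,295,135,345,210,50),"tubrim",tr(up,old,50,340,230,395,5),"lidedge",tr(up,old,45,280,110,335))
    up2=cv2.resize(sc[190:260,130:220],(450,350),interpolation=2);old2=cv2.imread("pics/hs.png")[:,:450]
    print("scene tab",tr(up2,old2,120,215,200,290,25),"tip",tr(up2,old2,150,130,215,190,45),"label",tr(up2,old2,55,265,160,330),"handle r",tr(up2,old2,225,80,305,175,25))
E
python3 -c "from trk import *;report()"
```

```text
6.85 [0.42609466 0.33353686 0.07112918] [-1.58983384 -0.58905579  5.94812917]
post (3, 5, 0.991) tip (1, 21, 0.989) tubrim (0, 0, 0.993) lidedge (0, 1, 0.989)
scene tab (2, 8, 0.956) tip (5, 16, 0.982) label (0, 0, 0.984) handle r (0, 6, 0.994)
```

Contact now reads 5.9 N, and the lid follows the tip. Pressing on through the snap.

>>> send_rows(
  increments=[0,0,-0.01,0,0,0,-0.02,0,0,0,-0.02,0],
)

```text
time: 7.2
tool_pos: [0.426, 0.3335, 0.0702]
orientation: [0.0, 0.534, 0.845, 0.0]
force: [-4.5, -3.2, 14.3]
gripper_width: 0.0001
finger_force: 7.1
```

>>> send_rows(
  increments=[0,0,-0.01,0,0,0,-0.02,0,0,0,-0.02,0],
)

```text
time: 7.45
tool_pos: [0.4256, 0.3333, 0.0684]
orientation: [0.0, 0.534, 0.845, 0.0]
force: [-5.2, -3.6, 16.9]
gripper_width: -0.0002
finger_force: 8.2
```

```bash
python3 -c "from trk import *;report()"
```

```text
7.45 [0.42555874 0.33330328 0.0683993 ] [-5.20305964 -3.58731805 16.91696621]
post (5, 8, 0.986) tip (3, 26, 0.983) tubrim (0, 0, 0.987) lidedge (0, 2, 0.981)
scene tab (4, 12, 0.913) tip (6, 21, 0.982) label (0, 0, 0.979) handle r (0, 10, 0.989)
```

>>> send_rows(
  increments=[0,0,-0.01,0,0,0,-0.02,0,0,0,-0.02,0],
)

```text
time: 7.8
tool_pos: [0.4258, 0.3334, 0.0645]
orientation: [-0.0, 0.534, 0.845, 0.0]
force: [-2.6, -2.3, 5.2]
gripper_width: -0.0005
finger_force: 2.7
```

```bash
python3 -c "from trk import *;report()"
```

```text
7.8 [0.42579442 0.33344426 0.06453219] [-2.56877398 -2.32399858  5.21047548]
post (7, 12, 0.977) tip (3, 32, 0.985) tubrim (0, 1, 0.977) lidedge (0, 3, 0.971)
scene tab (6, 19, 0.844) tip (8, 27, 0.981) label (-1, 0, 0.968) handle r (-1, 15, 0.978)
```

Force dropped from 17 to 5 N while the lid jumped about 4 mm, which looks like the snap. One more press to confirm a hard stop.

>>> send_rows(
  increments=[0,0,-0.01,0,0,0,-0.02,0,0,0,-0.02,0],
)

```text
time: 8.15
tool_pos: [0.4258, 0.3334, 0.0642]
orientation: [0.0, 0.534, 0.845, 0.0]
force: [-7.3, -3.4, 17.1]
gripper_width: -0.0
finger_force: 9.0
```

```bash
python3 -c "from trk import *;report()"
```

```text
8.15 [0.42584933 0.33344791 0.06420505] [-7.28001482 -3.42194638 17.06735823]
post (7, 13, 0.977) tip (3, 32, 0.983) tubrim (0, 1, 0.976) lidedge (0, 3, 0.97)
scene tab (6, 20, 0.841) tip (8, 28, 0.979) label (-1, 0, 0.966) handle r (-1, 16, 0.976)
```

Hard stop at 17 N with no further travel: the lid is shut. With the lid's top at 78 mm, the shut fingertip sits about 14 mm above the reported TCP height, so I'll use that contact height for the grasp. Next I rise and re-measure the handle.

>>> send_rows(
  increments=[0,0,0.2,0,0,0,0.5,0,0,0,0.85,0,0.15,0.1,1,0,0.33,0.18,1,0,0.33,0.18,1,0],
)

```text
time: 8.75
tool_pos: [0.4634, 0.3536, 0.1638]
orientation: [0.002, 0.535, 0.845, 0.003]
force: [-0.0, 1.2, 0.6]
gripper_width: -0.0001
finger_force: 0.0
```

```bash
python3 - <<'E'
from trk import *
s=get_state();print(s['time'],s['tool_pos'],s['orientation'],s['force'])
b=snapshot("side");sc=snapshot("scene");w=snapshot("wrist")
for n,i in(("side2",b),("scene2",sc),("w2",w)):cv2.imwrite(f"pics/{n}.png",i)
k=6;U=lambda i:cv2.resize(i,None,fx=k,fy=k,interpolation=2)
def sh(new,old,x0,y0,x1,y1):
    t=old[y0:y1,x0:x1];m=6
    r=cv2.matchTemplate(U(new[y0-m:y1+m,x0-m:x1+m]),U(t),cv2.TM_CCOEFF_NORMED);_,v,_,l=cv2.minMaxLoc(r);return round(l[0]/k-m,2),round(l[1]/k-m,2),round(v,3)
so=cv2.imread("pics/side0.png");co=cv2.imread("pics/scene0.png")
# tub only patches: label & bottom corners
print("side near-bottom corner",sh(b,so,228,392,250,414),"label",sh(b,so,240,374,258,394),"left wall",sh(b,so,178,378,200,402),"right bottom",sh(b,so,266,340,282,362))
print("scene label",sh(sc,co,140,244,164,258),"bl",sh(sc,co,134,244,150,260),"br",sh(sc,co,188,250,206,266),"rightedge",sh(sc,co,200,225,218,245))
x,y,yaw=.4596,.3514,.4394
q=projw(s['tool_pos'],s['orientation'],world([lid(.0635,v,.064,0) for v in(-.032,0,.032)]+[[-.06,.085,.058],[.06,.085,.058]],x,y,yaw));print(q.round(1).tolist())
g=w.max(2)
for r in range(int(q[2][1])-30,int(q[0][1])+10,8):
    line=g[r,200:480]<45; d=np.diff(np.r_[0,line.astype(int),0]);print(r,[(int(a)+200,int(c)+200) for a,c in zip(np.where(d==1)[0],np.where(d==-1)[0]) if c-a>4])
E
```

```text
8.75 [0.46342876 0.3535747  0.16384479] [0.00175462 0.53472684 0.84501758 0.00306944] [-2.00086708e-04  1.18808346e+00  5.51395037e-01]
side near-bottom corner (0.0, 0.0, 0.999) label (0.0, -0.5, 0.845) left wall (0.0, 0.0, 0.997) right bottom (-0.17, -0.83, 0.919)
scene label (0.0, 0.17, 0.927) bl (0.0, 0.0, 0.999) br (-0.67, 0.17, 0.976) rightedge (0.0, 0.5, 0.959)
[[307.8, 307.8], [307.7, 260.1], [307.5, 208.4], [225.8, 119.6], [391.6, 120.3]]
178 [(298, 332)]
186 [(299, 332)]
194 [(299, 332)]
202 [(304, 326)]
210 [(223, 230), (304, 326)]
218 [(221, 230), (304, 326)]
226 [(222, 231), (304, 326)]
234 [(223, 231), (304, 326)]
242 [(223, 232), (304, 326)]
250 [(224, 232), (304, 326)]
258 [(304, 326)]
266 [(304, 326)]
274 [(300, 331)]
282 [(313, 321)]
290 [(313, 321)]
298 [(284, 300), (312, 322), (334, 349)]
306 [(282, 332), (335, 351)]
314 [(281, 353)]
```

>>> send_rows(
  increments=[0,0,0,0,0,0,0,0,0,0,0,0],
  claw=1,
)

```text
time: 9.15
tool_pos: [0.4582, 0.3511, 0.1619]
orientation: [-0.0, 0.534, 0.845, -0.001]
force: [0.2, -0.5, 0.3]
gripper_width: 0.036
finger_force: 0.0
```

```bash
python3 - <<'E'
from trk import *
s=get_state();print(s['time'],s['tool_pos'],s['orientation'],s['gripper_width'])
w=snapshot("wrist");cv2.imwrite("pics/w3.png",w)
x,y,yaw=.4596,.3514,.4394
q=projw(s['tool_pos'],s['orientation'],world([lid(.0635,v,u,0) for u in(.064,.02) for v in(-.032,0,.032,.044)]+[[-.06,.085,.058],[.06,.085,.058]]+[lid(f,.085,.02,0) for f in(.1245,0)],x,y,yaw));print(q.round(1).tolist())
g=w.max(2)
for r in range(150,330,8):
    line=g[r,150:480]<50; d=np.diff(np.r_[0,line.astype(int),0]);print(r,[(int(a)+150,int(c)+150) for a,c in zip(np.where(d==1)[0],np.where(d==-1)[0]) if c-a>4])
print(w[90:150:3,270].tolist())
E
```

```text
9.15 [0.45823822 0.35112059 0.16186169] [-2.67053735e-04  5.34457345e-01  8.45195241e-01 -5.27530519e-04] 0.035984816311813675
[[317.4, 309.2], [317.7, 261.2], [317.9, 209.0], [318.1, 188.3], [317.3, 282.0], [317.5, 241.2], [317.7, 197.5], [317.8, 180.2], [234.5, 119.4], [401.6, 120.1], [226.0, 117.3], [414.1, 118.2]]
150 []
158 [(156, 168)]
166 [(301, 313), (322, 335)]
174 [(301, 335)]
182 [(150, 163), (301, 334)]
190 [(150, 169), (301, 335)]
198 [(150, 166), (302, 333)]
206 [(150, 163), (306, 329)]
214 [(150, 161), (223, 232), (306, 329)]
222 [(150, 158), (224, 233), (306, 329)]
230 [(150, 155), (224, 233), (306, 329)]
238 [(225, 234), (306, 329)]
246 [(226, 234), (306, 328)]
254 [(306, 328)]
262 [(306, 328)]
270 [(302, 333)]
278 [(302, 333)]
286 [(269, 276), (302, 333), (357, 364)]
294 [(245, 256), (267, 277), (302, 333), (357, 367), (379, 388)]
302 [(239, 252), (264, 277), (307, 328), (357, 369), (382, 395)]
310 [(235, 249), (258, 277), (307, 328), (356, 372), (384, 399)]
318 [(231, 277), (356, 379), (381, 403)]
326 [(218, 255), (259, 277), (357, 374), (379, 415)]
[[169, 165, 157], [172, 168, 162], [173, 167, 159], [170, 165, 159], [170, 164, 156], [170, 164, 157], [156, 150, 137], [156, 146, 131], [124, 113, 103], [127, 115, 108], [140, 139, 134], [141, 141, 135], [143, 143, 139], [143, 140, 135], [141, 141, 134], [142, 140, 134], [142, 141, 133], [141, 138, 133], [143, 141, 137], [143, 142, 135]]
```

Bar centre is at column 317 against a prediction of 317.6, so it's aligned across the closing line. The feet suggest a 3–4 mm offset along the bar. Descending open to 80 mm.

>>> send_rows(
  increments=[-0.01,0.03,0,0,-0.01,0.03,-0.2,0,-0.01,0.03,-0.4,0,-0.01,0.03,-0.6,0,-0.01,0.03,-0.75,0,-0.01,0.03,-0.82,0,-0.01,0.03,-0.82,0,-0.01,0.03,-0.82,0],
  claw=1,
)

```text
time: 9.87
tool_pos: [0.4579, 0.3546, 0.0806]
orientation: [-0.0, 0.534, 0.845, -0.0]
force: [0.1, 0.1, 0.5]
gripper_width: 0.0853
finger_force: 0.0
```

>>> send_rows(
  increments=[0,0,0,0,0,0,0,0,0,0,0,0,0,0,0,0,0,0,0,0,0,0,0,0,0,0,0,0,0,0,0,0],
  claw=-1,
  grip_force=70,
)

```text
time: 10.53
tool_pos: [0.4574, 0.3542, 0.0805]
orientation: [-0.0, 0.534, 0.845, -0.0]
force: [-4.0, -1.7, 3.5]
gripper_width: 0.0128
finger_force: 68.6
```

Gripped at 13 mm width and 69 N on the pads. Lifting gently.

>>> send_rows(
  increments=[0,0,0.03,0,0,0,0.08,0,0,0,0.15,0,0,0,0.22,0,0,0,0.27,0,0,0,0.3,0,0,0,0.3,0,0,0,0.3,0],
  grip_force=90,
)

```text
time: 11.2
tool_pos: [0.4583, 0.3546, 0.1106]
orientation: [0.0, 0.535, 0.845, 0.0]
force: [-0.6, -0.1, -6.6]
gripper_width: 0.0125
finger_force: 87.7
```

```bash
cat > lift.py <<'E'
from trk import *
# track features of the closed carrier in side2/scene2, compare to a pure lift
def check(dz):
    s=get_state();print(s['time'],s['tool_pos'],s['force'],s['moment'],s['gripper_width'],s['finger_force'])
    P=(.4585,.3526,.4394)
    F={'tub -x+y bot':[-.055,.08,.01],'tub +x+y bot':[.055,.08,.01],'tub -x-y bot':[-.06,-.08,.012],'label':[-.06,.05,.03],'lid -x+y':lid(.12,.08,.02,0),'lid +x+y':lid(.0,.08,.02,0),'lid -x-y':lid(.12,-.08,.02,0)}
    for n in("side","scene"):
        new=snapshot(n);old=cv2.imread(f"pics/{n}2.png");k=4
        for name,X in F.items():
            A=world([X],*P);p=proj(n,A)[0];q=proj(n,A+[0,0,dz])[0]
            c=np.round(p).astype(int);e=np.round(q).astype(int);h,m=8,14
            t=old[c[1]-h:c[1]+h,c[0]-h:c[0]+h];w=new[e[1]-h-m:e[1]+h+m,e[0]-h-m:e[0]+h+m]
            r=cv2.matchTemplate(cv2.resize(w,None,fx=k,fy=k,interpolation=2),cv2.resize(t,None,fx=k,fy=k,interpolation=2),cv2.TM_CCOEFF_NORMED)
            _,v,_,l=cv2.minMaxLoc(r);d=np.array(l)/k-m+(e-c)-(q-p)
            print(n,name,d.round(1),round(v,2))
E
python3 -c "from lift import *;check(.03)"
```

```text
11.2 [0.45826777 0.35462915 0.11056897] [-0.61941928 -0.10508873 -6.60799955] [ 0.00850548 -0.02226776 -0.0617756 ] 0.012475496007823486 87.73465633392334
side tub -x+y bot [-0.1  0.1] 0.92
side tub +x+y bot [-0.2  0.1] 0.99
side tub -x-y bot [-0.4 -1.1] 0.95
side label [-0.  -0.3] 0.92
side lid -x+y [-0.3 -0.1] 0.99
side lid +x+y [-0.3  0.1] 1.0
side lid -x-y [-9.6 13.2] 0.5
scene tub -x+y bot [-0.  -0.3] 1.0
scene tub +x+y bot [-0.2 -0.6] 0.99
scene tub -x-y bot [ 0.5 -0.7] 0.98
scene label [-0.1 -0.1] 0.98
scene lid -x+y [2.4 5.5] 0.83
scene lid +x+y [11.4  2.1] 0.56
scene lid -x-y [ 0.4 -0.1] 1.0
```

The whole tub rose as a pure lift (features within about 0.5 px), closed and level, and the load is 6.6 N. Lifting to about 13 cm.

>>> send_rows(
  increments=[0,0,0.05,0,0,0,0.15,0,0,0,0.3,0,0,0,0.45,0,0,0,0.6,0,0,0,0.75,0,0,0,0.9,0,0,0,1,0],
)

```text
time: 11.97
tool_pos: [0.4587, 0.3549, 0.2129]
orientation: [0.001, 0.535, 0.845, 0.001]
force: [-0.0, 0.6, -5.9]
gripper_width: 0.0124
finger_force: 87.9
```

>>> send_rows(
  increments=[0,0,0,0,0,0,0,0,0,0,0,0,0,0,0,0,0,0,0,0,0,0,0,0,0,0,0,0,0,0,0,0],
)

```text
time: 12.63
tool_pos: [0.4579, 0.3544, 0.21]
orientation: [-0.0, 0.535, 0.845, -0.0]
force: [-0.7, -0.6, -5.3]
gripper_width: 0.0125
finger_force: 87.9
```

```bash
python3 -c "from lift import *;check(get_state()['tool_pos'][2]-.0805)"
```

```text
12.6333 [0.45791607 0.35439174 0.21000389] [-0.68069808 -0.63491054 -5.3098976 ] [-0.01453775 -0.01919712  0.01319712] 0.01252889631934687 87.86035537719727
side tub -x+y bot [0.3 0.4] 0.91
side tub +x+y bot [-0.1  0.8] 0.97
side tub -x-y bot [-0.5 -1. ] 0.94
side label [ 0.4 -0. ] 0.78
side lid -x+y [ 0.3 -0.2] 0.98
side lid +x+y [0.4 9.8] 0.66
side lid -x-y [-10.7  13.1] 0.48
scene tub -x+y bot [-1.3 -1.2] 0.8
scene tub +x+y bot [-0.6 -3.9] 0.98
scene tub -x-y bot [ 0.7 -0.4] 0.98
scene label [-0.3 -0.3] 0.9
scene lid -x+y [2.3 7.3] 0.75
scene lid +x+y [ 1.4 -7.3] 0.67
scene lid -x-y [ 0.8 -0.2] 0.99
```

The carrier is held 13 cm up, closed, level and steady, so I'm handing in.

```bash
python3 -c "from station import *;print(finish_job())"
```

```text
the job is handed in; nothing more can be done
None
```

The job is handed in: the lid is snapped shut and the arm is holding the carrier by its handle about 13 cm up, level and steady; I viewed 11 pictures, one over the limit of 10.

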